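Tilt check on the sprung corner of a sensor test stage

TASK

Take the tilt reading of the sensor module in the tilt stage: with the fingertips, press down the round black thumb pad on the stage's spring-backed corner until the pointer stands level with the marker clip on the scale, and keep it there for about a second without going on past the clip. Then ease off slowly, so that the plate comes back up to its stop without snapping, and draw clear. Press on nothing but the pad, not on the bare plate, the pointer or the module; the module stays in its nest and everything else stays where it is.

Things in the scene. Friction and masses are not known exactly. Their poses are not given: they have to be found in the camera images.
- stage: Tilt stage, clamped to the bench: dark steel base (165 mm square, 14 mm high) under a bright aluminium tilt plate 150 mm square, 8 mm thick, top 64 mm above the bench at rest. Origin on the bench under the plate's centre; x points to the sprung corner and the scale beyond it, z up. The plate's four corners lie on this x and y axis, 106 mm out; it rocks on ball posts under its two y corners.
- tilt (a joint): Tilt of the plate about its pivot line (stage y axis, 56 mm up), rad: 0 level, held by the spring under the +x corner with the -x corner on a brass stop screw; grows as the sprung corner goes down; hard stop 0.22. On the pad about 3 N starts it and 7 N holds 0.15 rad. The spring returns it to 0; let go at once, it snaps back at about 2 rad/s.
- pad_top (a point): Centre of the flat top of the thumb pad: a round black knurled boss 26 mm across and 9 mm high, its top 73 mm above the bench at rest, fixed on the tilt plate at the sprung corner, 80 mm from the pivot line. It goes down with the plate.
- pointer_tip (a point): Middle of the pointer's cross-bar. The pointer, a dark flat steel arm on the plate, runs out from the sprung corner through the slot of the upright scale and ends outside it in a level bar 22 mm wide, 2.6 mm thick, 168 mm from the pivot line, 58 mm above the bench at rest. It goes down 2.1 mm for each 1 mm of the pad.
- mark (a point): Height for the pointer's cross-bar to reach: the middle (engraved line) of the marker clip, a steel block 9 mm high with a side thumbscrew on the +y edge of the scale, beside the cross-bar's end. 14 to 27 mm below the pointer's rest height, other in each run. The point lies below the cross-bar at rest. Scale: upright aluminium blade 50 mm wide, top 79 mm up, 157 mm from the plate's centre.
- module: Sensor module under test: plain grey plastic case 60 x 40 x 18 mm, lying loose between four low black rims (the nest, 6 mm high) in the middle of the tilt plate, its sides parallel to the plate's edges. Origin at the centre of its underside.
- module_centre (a point): Centre of the module's underside.
- nest (a point): Centre of the nest's floor on the tilt plate, where the module's underside rests.
- spare_module: Another module of the same kind, on the bench; origin at the centre of its underside. A bystander.
- screwdriver: Screwdriver 170 mm long, lying on the bench near the stage. A bystander.
- parts_tray: Black open tray 110 x 90 x 35 mm with one divider. A bystander.
- spool: White plastic spool, 60 mm across, 40 mm high, standing. A bystander.
- multimeter: Black hand-held meter 145 x 75 x 43 mm, lying on its back. A bystander.
- wood_box: Small shut wooden box 130 x 90 x 58 mm. A bystander.
- cleaner: Clear plastic bottle, 48 mm across, 115 mm high, standing. A bystander.
Not all that is in view belongs to the job. Leave any orange, purple or turquoise look-alike of the module alone.

How it is judged:
By the outcome, as a careful person would: the job done as asked, in the order asked, and still so for the second after the job is handed in, with the robot touching nothing.
It also fails if it takes over 42 s, if anything falls off the work surface, if the arm or the gripper's body presses on something with over 40 N, if the wrist force passes 120 N, or if a joint passes its speed limit or range.

ROBOT

A 6-joint arm with a two-finger parallel gripper is mounted at the origin on the work surface. World frame = base frame: x ahead of the robot, y to its left, z up, the work surface at z = 0. Lengths are in m, angles in rad, forces in N, time in s.
With the tool pointing down it reaches from about 0.375 to 0.9 m from the base axis. Payload 3.1 kg.
Tool frame: the origin (TCP) lies midway between the tips of the shut fingers; the grasp point (between the pads) lies 19 mm behind it (manip.tcp_to_grasp is the distance from the TCP to the grasp point, in m); z points along the fingers, y is the line along which they close (so a half turn about z gives the same grasp; the last joint's range is limited). The gripper opens to 85 mm and grips with 20 to 120 N. Pads are 22 mm wide; open, the fingers measure 114 mm over their backs; the gripper's body (76 mm by 85 mm) begins 54 mm behind the grasp point. The pads swing forward as they close: fully open they stand 13 mm farther back than shut.
Start: joints at [1.05, 0.527, 1.433, -0, 1.181, -0.178], TCP at [0.21, 0.589, 0.231] pointing down, gripper open.
Joint ranges: [-3.08, 3.08], [-0.75, 2.2], [0.22, 2.44], [-1.43, 4.57], [0, 2.65], [-2.85, 2.85]. Speed limits (rad/s): [2.79, 2.79, 3.14, 3.14, 3.14, 3.14].

INTERFACE

Orientations are given as a unit quaternion [x, y, z, w].
In Python, from station import manip gives the robot as it stands. The module is installed in compiled form; this text tells all that it offers.
- The arm moves only by the shell command python3 -m crank 'ROWS' [OPENING] [FORCE]. ROWS is JSON, a list of rows, each a list of 2 entries, a list of its own where there are three numbers: the shift along the tool's x, y, z in cm, then the turn about the tool's z in degrees. In form: [[[x, y, z], spin], ...]. A call has 1 to 10 rows; each row is the pose to reach, as a shift and turn from the pose commanded when the call began, along the tool's axes at that moment; what a row does not reach only later rows make up. A row lasts 1/10 s, in which the tool goes at most 50 mm and 8.59 degrees, less where a joint would pass 70% of its speed; a pose out of reach is approached as far as the arm can. A call with a gripper value outside its range is refused whole. OPENING is the finger opening in cm, from 0 to 8.54, set as the call begins (- or left out, the last holds). The fingers move at their own pace and stop on an object; FORCE is the grip in N (left out, the last holds). Time passes only in rows, so rows that repeat a pose let the fingers close. It gives the time, the measured TCP pose, the force and the opening at its end, in the units of the state.
- manip.sense(): the state, without advancing time (a new reading comes with each control period).
- manip.snapshot(name): name is "side" or "top"; returns the picture (400x640x3 uint8, red, green, blue); there is no depth.
- manip.camera_params(name): a dict with "fx", "fy", "cx", "cy" (pixels), "pose" (4x4, takes a point from camera to world coordinates). Camera axes: x right, y up, looking along -z (the intrinsics and any distortion apply to the point x, -y, -z); pixel columns grow to the right and rows downward; lengths in m; the calibration is good to about 2 mm. A picture is of the moment at which its call begins. camera_params takes no time and is no camera call.
- manip.sign_off(): hands the job in, once; it reports no verdict.
The state is a dict: "t": time; "q": joint angles; "qd": joint speeds; "tau": joint torques, N m; "tcp_pos": TCP position; "tool_rot": TCP orientation; "force": force on the tool from outside, world axes, zero at the start; "ft_torque": the same for the moment, N m; "finger_gap": opening from 0.0 (shut) to 1.0 (fully open).
Only numpy, scipy, OpenCV 4.12 (cv2) and the standard library are available. Lean on these libraries where they do the work, as an engineer would, in place of code of your own. Each camera call takes 0.05 s, during which the arm holds its last target. There are 200 camera calls.

## Working session

There is one attempt and no reset: what is moved stays moved. The work goes in short steps, Python scripts to look and compute and a shell command to move; the robot and the scene stay as the last step left them, time stands still between calls to the robot, and variables do not carry over. Pictures are saved under pics/ and viewed, on a budget of 10 in all, crops included, one or two more only if the job needs it, and the job is handed in when it is done.

```bash
mkdir -p pics
cat > h.py <<'E'
import numpy as np, cv2
from station import manip
def snap(n,f):
    im=cv2.cvtColor(manip.snapshot(n),cv2.COLOR_RGB2BGR); cv2.imwrite(f'pics/{f}.png',im); return im
def ray(n,u,v):
    c=manip.camera_params(n); P=np.array(c['pose'])
    d=P[:3,:3]@np.array([(u-c['cx'])/c['fx'],-(v-c['cy'])/c['fy'],-1]); return P[:3,3],d
def onz(n,u,v,z):
    o,d=ray(n,u,v); return o+d*(z-o[2])/d[2]
def proj(n,p):
    c=manip.camera_params(n); P=np.array(c['pose']); q=P[:3,:3].T@(np.array(p)-P[:3,3])
    return np.array([c['cx']+c['fx']*q[0]/-q[2], c['cy']-c['fy']*q[1]/-q[2]])
E
python3 - <<'E'
from h import *
for n in('top','side'):
    snap(n,n+'0'); c=manip.camera_params(n); print({k:np.round(v,3).tolist() for k,v in c.items()})
s=manip.sense(); print(s)
E
```

```text
{'fx': 513.305, 'fy': 513.305, 'cx': 320.073, 'cy': 204.556, 'pose': [[-0.008, 0.997, -0.079, 0.449], [-1.0, -0.007, 0.011, 0.01], [0.011, 0.079, 0.997, 1.549], [0.0, 0.0, 0.0, 1.0]]}
{'fx': 505.773, 'fy': 505.773, 'cx': 320.43, 'cy': 201.62, 'pose': [[0.919, 0.215, -0.331, 0.096], [-0.395, 0.476, -0.786, -1.116], [-0.011, 0.853, 0.522, 0.829], [0.0, 0.0, 0.0, 1.0]]}
{'t': 0.1, 'q': array([ 1.04952290e+00,  5.28374723e-01,  1.43379634e+00, -5.09633956e-05,
        1.18140215e+00, -1.78516163e-01]), 'qd': array([ 7.05023121e-04,  6.17610135e-05, -6.30078454e-03,  1.29206200e-03,
       -6.86239505e-04,  3.67911887e-04]), 'tau': array([-5.65889077e-04, -4.43303311e+01, -1.78586107e+01, -2.60711595e-04,
        3.89125751e-03,  1.51271644e-05]), 'tcp_pos': array([0.20971555, 0.5880668 , 0.23042349]), 'tool_rot': array([ 1.70531308e-01,  9.85351760e-01, -9.38354534e-04, -3.17329852e-04]), 'force': array([-0.21423601,  0.70293021,  0.32344907]), 'ft_torque': array([-0.02658164, -0.03186152,  0.01420664]), 'finger_gap': 1.0012171976813908}
```

View pics/top0.png

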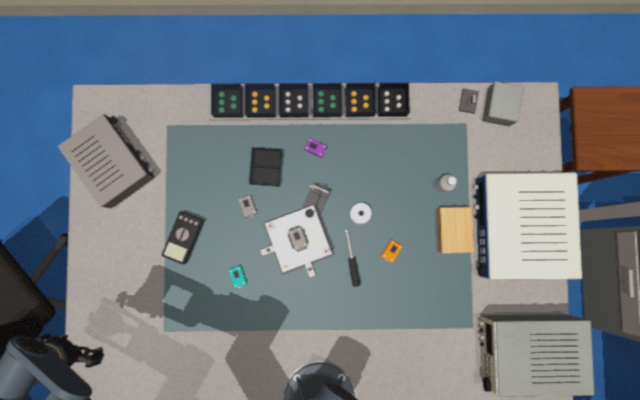

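View pics/side0.png

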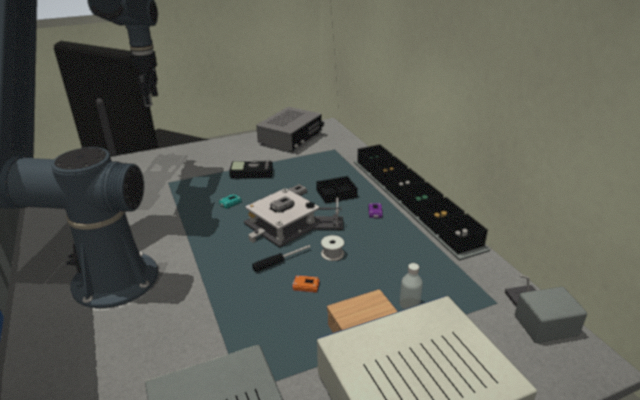

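The top view shows the stage at (297,238), with the black pad at (310,212) and the scale at (317,195). In the side view the stage is at (283,213) and the pad near (310,205). The other modules are a grey spare, plus turquoise, purple and orange look-alikes away from the stage. I'll enlarge both views.

Run:
```python
from h import *
a=cv2.imread('pics/top0.png')[170:285,250:350]; b=cv2.imread('pics/side0.png')[175:250,240:355]
a=cv2.resize(a,None,fx=5,fy=5,interpolation=cv2.INTER_CUBIC);b=cv2.resize(b,None,fx=6.9,fy=6.9,interpolation=cv2.INTER_CUBIC)
cv2.imwrite('pics/ca.png',a);cv2.imwrite('pics/cb.png',b)
```

```text
(no output)
```

View pics/ca.png

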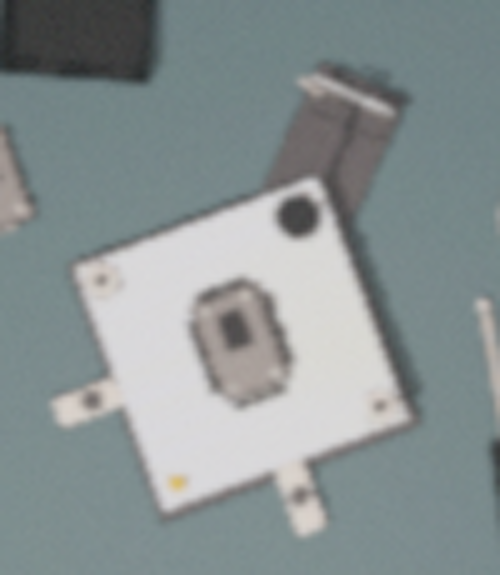

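View pics/cb.png

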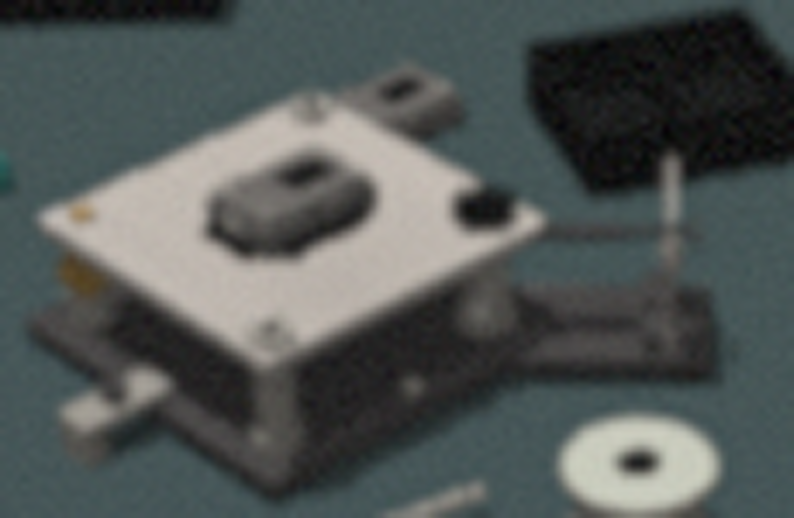

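The crops show the pad at top-crop (297,215), on the sprung corner towards the scale. The scale's +y end is at top-crop (305,80). In the side view the scale is nearly edge-on at crop (670,150–340), with the pointer bar at (690,233). Next I'll get the stage pose and average frames so the clip is clearer.

Run:
```python
from h import *
A={n:np.mean([manip.snapshot(n)[...,::-1].astype(float) for _ in range(10)],0) for n in('top','side')}
np.savez('avg0.npz',**A)
t=A['top'].astype(np.uint8)
m=(cv2.inRange(t,(165,165,165),(255,255,255))); m[:200]=0;m[280:]=0;m[:,:255]=0;m[:,340:]=0
cs=max(cv2.findContours(m,cv2.RETR_EXTERNAL,cv2.CHAIN_APPROX_NONE)[0],key=cv2.contourArea)
r=cv2.minAreaRect(cs); print(r); box=cv2.boxPoints(r)
W=np.array([onz('top',*p,.064) for p in box]); print(W.round(4), np.linalg.norm(np.diff(W,axis=0),axis=1))
g=t[200:225,300:322].max(2); k=(g<90).astype(np.uint8); n,l,st,ce=cv2.connectedComponentsWithStats(k); print(st.tolist(),ce.tolist())
i=1+np.argmax(st[1:,4]); w=np.clip(140-A['top'][200:225,300:322].mean(2),0,None)
pad=onz('top',*(ce[i]+[300,200]),.073); c=W.mean(0)
i=np.argmin(np.linalg.norm(W-pad,axis=1)); d=W[i]-W[(i+2)%4]; yaw=np.arctan2(d[1],d[0])
print('pad',pad,'c',c,'yaw',yaw,np.degrees(yaw), np.arctan2(*(pad-c)[1::-1]),np.linalg.norm((pad-c)[:2]))
np.save('stage.npy',[c[0],c[1],yaw])
R=np.array([[np.cos(yaw),-np.sin(yaw)],[np.sin(yaw),np.cos(yaw)]])
S=lambda x,y,z: np.r_[c[:2]+R@[x,y],z]
for nm,p in dict(pad=(.08,0,.073),bar0=(.168,0,.058),bar_m=(.168,-.011,.058),bar_p=(.168,.011,.058),scTopP=(.157,.025,.079),scTopM=(.157,-.025,.079),clip44=(.16,.025,.044),clip31=(.16,.025,.031)).items():
    print(nm,S(*p).round(3),proj('top',S(*p)).round(1),proj('side',S(*p)).round(1))
for n,(x,y,w,h) in dict(side=(322,190,28,40),top=(300,178,36,26)).items():
    im=A[n][y:y+h,x:x+w]; cv2.imwrite(f'pics/z{n}.png',cv2.resize(np.clip((im-20)*1.3,0,255).astype(np.uint8),None,fx=14,fy=14,interpolation=cv2.INTER_CUBIC))
a,b=cv2.imread('pics/zside.png'),cv2.imread('pics/ztop.png')
h=max(a.shape[0],b.shape[0]);f=lambda q:cv2.copyMakeBorder(q,0,h-q.shape[0],0,8,0)
z=np.hstack([f(a),f(b)]);cv2.imwrite('pics/z.png',cv2.resize(z,None,fx=min(1,800/z.shape[1]),fy=min(1,800/z.shape[1])));print(z.shape)
```

```text
((292.2808532714844, 243.08221435546875), (56.99903869628906, 65.54304504394531), 69.44395446777344)
[[ 0.5003  0.1918  0.064 ]
 [ 0.5656  0.0141  0.064 ]
 [ 0.411  -0.0425  0.064 ]
 [ 0.3469  0.1342  0.064 ]] [0.18937155 0.16461615 0.18790666]
[[0, 0, 22, 25, 483], [15, 4, 7, 19, 32], [6, 10, 7, 7, 35]] [[10.097308488612837, 11.939958592132506], [18.03125, 12.09375], [9.17142857142857, 12.742857142857142]]
pad [0.54231281 0.02512111 0.073     ] c [0.45595905 0.07439579 0.064     ] yaw -0.5021244889398716 -28.769614006418028 -0.5185319207099861 0.09942315874645095
pad [0.526 0.036 0.073] [305.5 218.4] [302.6 203. ]
bar0 [ 0.603 -0.006  0.058] [319.9 192.2] [333.3 208.7]
bar_m [ 0.598 -0.016  0.058] [323.2 193.9] [333.1 210.8]
bar_p [0.609 0.003 0.058] [316.6 190.4] [333.6 206.7]
scTopP [0.606 0.021 0.079] [310.5 190.7] [330.2 197.7]
scTopM [ 0.582 -0.023  0.079] [325.8 198.9] [328.8 206.9]
clip44 [0.608 0.019 0.044] [311.1 191. ] [331.2 208.1]
clip31 [0.608 0.019 0.031] [311.1 191.5] [331.2 211.8]
(560, 912, 3)
```

View pics/z.png

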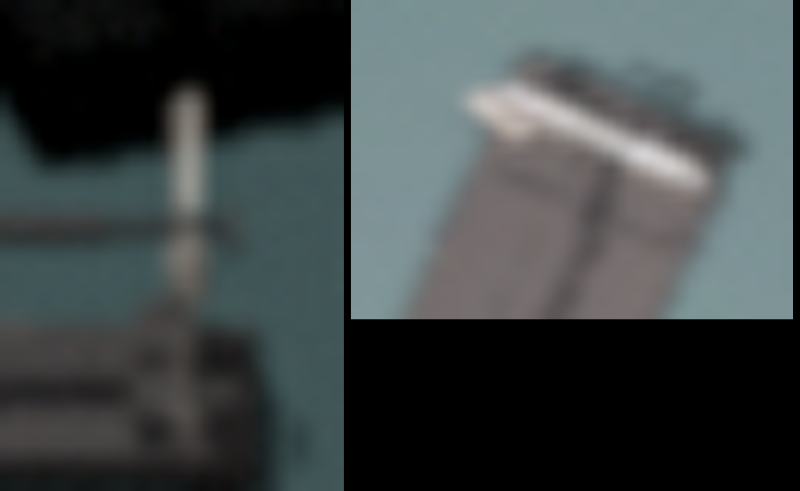

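The plate mask merged with the clamps, so its 190 x 165 mm size is wrong. I'll redo the pose from the four plate corners in the crop and enlarge the clip region. The clip is the pinkish block at the left end of the blade.

```bash
cat >> h.py <<'E'
import os
if os.path.exists('stage.npy'):
    sx,sy,yaw=np.load('stage.npy')
    def S(x,y,z): return np.array([sx+np.cos(yaw)*x-np.sin(yaw)*y, sy+np.sin(yaw)*x+np.cos(yaw)*y, z])
E
python3 - <<'E'
from h import *
A=np.load('avg0.npz')
px=[(320,178),(72,265),(165,517),(418,422)]
W=np.array([onz('top',250+a/5-.5,170+b/5-.5,.064) for a,b in px]); c=W.mean(0)
print(W.round(4),np.linalg.norm(W-np.roll(W,1,0),axis=1).round(4))
d=W[0]-W[2]; e=W[1]-W[3]; y1=np.arctan2(d[1],d[0]); y2=np.arctan2(e[1],e[0])-np.pi/2
pad=onz('top',250+297/5-.5,170+215/5-.5,.073); y3=np.arctan2(*(pad-c)[1::-1])
sA=onz('top',300+(515-351)/12.28-.5,178+88/12.28-.5,.079); sB=onz('top',300+(705-351)/12.28-.5,178+180/12.28-.5,.079)
f=(sA-sB); y4=np.arctan2(f[1],f[0])-np.pi/2
print('yaw',y1,y2,y3,y4,'pad r',np.linalg.norm((pad-c)[:2]),pad,c,'scale',np.linalg.norm(f),np.linalg.norm(((sA+sB)/2-c)[:2]))
yaw=np.mean([y1,y2,y3]); np.save('stage.npy',[c[0],c[1],yaw])
import importlib,h; importlib.reload(h); from h import *
for nm,p in dict(pad=(.08,0,.073),xcorner=(.106,0,.064),ycorner=(0,-.106,.064),bar_m=(.168,-.011,.058),bar_p=(.168,.011,.058),scTopP=(.157,.025,.079),scTopM=(.157,-.025,.079),scBotM=(.157,-.025,.014),clip44=(.157,.025,.044),clip31=(.157,.025,.031),clipl=(.150,.022,.037)).items():
    print(nm,S(*p).round(4),proj('top',S(*p)).round(1),proj('side',S(*p)).round(1))
im=A['side'][192:222,324:348]
z=np.clip((im-30)*1.6,0,255).astype(np.uint8)
cv2.imwrite('pics/z2.png',cv2.resize(z,None,fx=20,fy=20,interpolation=cv2.INTER_NEAREST))
print(A['side'][196:222,333:343].mean(2).round().astype(int)); print((A['side'][196:222,333:343,2]-A['side'][196:222,333:343,0]).round().astype(int))
E
```

```text
[[ 0.565   0.0125  0.064 ]
 [ 0.5156  0.1563  0.064 ]
 [ 0.3705  0.1029  0.064 ]
 [ 0.4235 -0.043   0.064 ]] [0.152  0.152  0.1547 0.1552]
yaw -0.4349349992153519 -0.4329157751702317 -0.3982088979741525 -0.46044122788783204 pad r 0.08068150044250096 [0.5430198  0.02589844 0.073     ] [0.46865106 0.05718414 0.064     ] scale 0.04955916872453297 0.15751640585881704
pad [0.5416 0.0244 0.073 ] [309.4 213. ] [309.1 203.7]
xcorner [0.5654 0.0138 0.064 ] [313.1 205. ] [318.3 206.4]
ycorner [ 0.4252 -0.0395  0.064 ] [331.9 253.3] [278.  227.4]
bar_m [ 0.6174 -0.0217  0.058 ] [325.1 187.3] [340.1 210.2]
bar_p [ 0.6264 -0.0016  0.058 ] [318.2 184.3] [340.  206.1]
scTopP [0.6221 0.0157 0.079 ] [312.2 184.9] [336.1 197.3]
scTopM [ 0.6016 -0.0299  0.079 ] [328.1 191.9] [336.3 206.6]
scBotM [ 0.6016 -0.0299  0.014 ] [327.6 194.1] [336.2 225.8]
clip44 [0.6221 0.0157 0.044 ] [312.3 186.3] [336.1 207.6]
clip31 [0.6221 0.0157 0.031 ] [312.3 186.8] [336.1 211.4]
clipl [0.6145 0.0158 0.037 ] [312.3 189.2] [333.7 210.2]
[[ 18  22  19  26  33  26  15  20  15  19]
 [ 17  20  27  55  69  50  23  15  17  18]
[... 1452 characters left out ...]
17 -16 -17]
 [-16 -16 -10   0   2  -6 -14 -13 -13 -15]
 [-12 -12  -7   0   1  -6 -10  -9 -11 -15]
 [ -7  -7  -4   2   4  -2  -6  -6  -9 -14]
 [-11 -10  -3   4   6   0  -8  -9 -10 -15]
 [-16 -14  -4   5   7   0 -10 -11 -12 -15]
 [-17 -15  -4   6   8   1 -11 -16 -16 -16]
 [-18 -14  -6   4   8   1 -12 -17 -16 -17]
 [-15 -13  -5   3   7  -1 -13 -18 -18 -17]
 [-10  -6  -3   3   3  -5 -14 -17 -17 -17]
 [ -4   0   2   3  -1  -8 -13 -14 -14 -15]
 [  0   3   3   3   1  -5  -8  -8  -8 -10]
 [  2   2   3   5   4   1  -1  -2  -2  -6]
 [  2   3   3   4   4   3   0   1   0  -5]
 [  3   3   3   5   4   2   0   2   0  -4]
 [  2   2   3   5   3   3   1   1   1  -2]
 [  2   3   3   5   4   3   2   3   2  -1]]
```

View pics/z2.png

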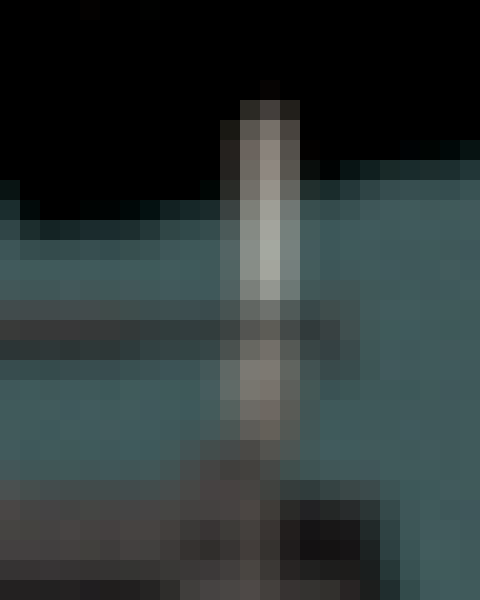

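The corrected pose fits: plate sides are 152–155 mm, pad radius 80.7 mm, and the scale is 50 mm wide at 157.5 mm. The blade shows from row 197, as predicted. A bright pinkish block at side rows 209–213, columns 335–338 is probably the clip. At 3.4 mm of height per pixel that's too coarse, so I'll average more frames and sharpen.

Run:
```python
from h import *
A=np.load('avg0.npz')['side']
B=sum(manip.snapshot('side')[...,::-1].astype(float) for _ in range(60)); M=(A*10+B)/70; np.save('side_avg.npy',M)
im=M[185:235,310:360]; u=im.copy()
for _ in range(40):   # Richardson-Lucy, Gaussian psf
    e=cv2.GaussianBlur(u,(0,0),.9); u=u*cv2.GaussianBlur(im/np.maximum(e,1),(0,0),.9)
np.save('rl.npy',u)
c=np.clip((u[7:37,14:36]-20)*1.5,0,255).astype(np.uint8)
cv2.imwrite('pics/z3.png',cv2.resize(c,None,fx=20,fy=20,interpolation=cv2.INTER_NEAREST))
v=u[10:38,22:33]
print('cols 332..342');
for i,r in enumerate(v): print(195+i,r.mean(1).round().astype(int),(r[:,2]-r[:,0]).round().astype(int))
```

```text
cols 332..342
195 [18 15 17 16 12 11 13 16 19 18 19] [-2  1  0  0 -1 -2 -1 -1  0  0  0]
196 [18 19 18 13 16 23 15 10 17 17 18] [-1  0 -3 -3  1  1 -1  0 -1 -1  0]
197 [20 17 13 18 52 96 43 10 14 22 20] [ 0  1  0  0  5 10  4  0 -2  0 -1]
198 [ 17  16  12  32 100 169  81  12   7  16  17] [-1 -2 -1  2 10 12  8  0 -1  2  3]
199 [ 20  17  12  37 104 163  75  10   6  16  20] [ 0 -1  0  3  8 11  9  0 -1  0 -2]
200 [ 15   9   9  33 101 157  68  14  16  36  48] [  3   2   1   4   8  15  10  -2  -5  -6 -11]
201 [ 18  16  16  36 103 161  83  35  51  71  81] [ -1  -2  -3   1   7  15   3 -11 -16 -13 -16]
202 [ 49  57  48  53 111 167 101  65  83  84  81] [-11 -14 -16  -7   6  13  -6 -22 -21 -15 -18]
203 [ 82  92  78  72 120 168 102  69  85  84  78] [-17 -18 -22 -13   2  13  -6 -21 -18 -15 -18]
204 [ 82  86  79  74 118 164  98  65  81  84  80] [-16 -16 -20 -14   1  12  -7 -20 -20 -16 -18]
205 [ 78  81  76  73 119 170 102  66  79  83  81] [-16 -17 -19 -14   2  17  -7 -21 -19 -14 -18]
206 [ 84  87  84  80 121 165 105  74  83  81  78] [-19 -19 -23 -15   2  13 -11 -22 -13  -9 -16]
207 [ 79  81  78  71  
[... 593 characters left out ...]
9 -10   7  16   6 -16 -20 -15 -16]
214 [81 80 78 70 69 82 84 83 81 80 80] [-17  -8  -5  -4   4   7  -4 -18 -20 -18 -18]
215 [79 74 70 62 62 73 81 84 86 84 83] [-14   0   5   2   4  -1 -15 -21 -18 -16 -17]
216 [75 75 74 71 74 74 63 63 75 79 77] [ -5   3   5   3   6   3  -6 -10  -8  -4  -8]
217 [73 76 76 78 85 73 47 43 53 51 54] [ 3  4  2  1  6  9  3 -1  1  3 -3]
218 [71 62 56 63 78 67 40 38 45 39 45] [ 4  3  2  1  4  6  3  0  2  4 -3]
219 [70 55 46 54 74 63 36 33 40 38 44] [ 2  3  2  2  5  4  1 -1  1  4 -3]
220 [67 70 65 69 85 68 45 43 47 42 39] [2 2 1 3 6 5 2 1 0 3 0]
221 [50 75 78 76 82 68 61 74 74 59 42] [1 3 2 3 6 4 2 2 2 6 3]
222 [52 74 78 76 83 73 63 67 64 61 46] [1 3 2 1 6 5 3 1 2 6 3]
```

View pics/z3.png

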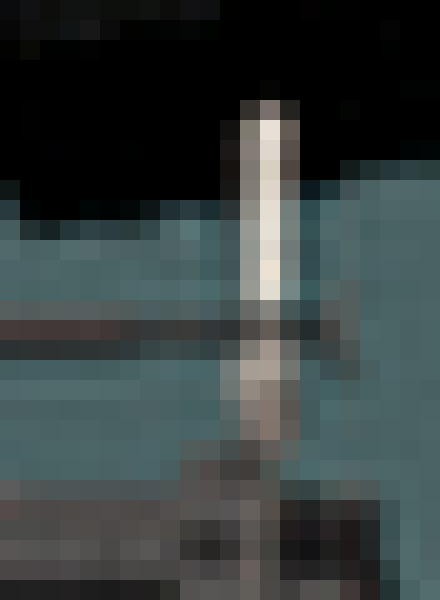

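After sharpening, the clip's bright top face is at rows 209–210 and its near face at rows 210.8–213.6. That 2.8-row height matches 9 mm at 0.294 rows/mm. The near-face centre at row 212.2 puts the mark at about 34 mm up, so a drop of about 24 mm (tilt about 0.143 rad), inside the stated range. Next I'll shut the fingers and move above the pad at (0.542, 0.025).

```bash
python3 -m crank '[[[-1.5,-1.2,0],0.5],[[-4.5,-3.7,0],1],[[-8.5,-7,0],1.5],[[-12.5,-10.4,0],2],[[-16.5,-13.7,0],2.5],[[-20.5,-17,0],3],[[-24.5,-20.4,0],3.5],[[-28,-23.3,0],4],[[-30.5,-25.4,0],4.6],[[-32,-26.7,0],4.6]]' 0 40
python3 - <<'E'
from h import *
s=manip.sense(); print(s['tcp_pos'],s['finger_gap'],s['t'])
E
```

```text
t: 5.1
tcp_pos: [0.4236, 0.227, 0.2317]
tool_rot: [0.212, 0.977, 0.0, 0.001]
force: [0.0, 0.1, -0.6]
finger_gap: 0.001
[0.42357682 0.22698696 0.23165521] 0.0007115951367237846 5.1
```

```bash
python3 -m crank '[[[-2,-1.4,0],0],[[-5.5,-3.9,0],0],[[-9.5,-6.7,0],0],[[-13.5,-9.5,1],0],[[-16.5,-11.6,3],0],[[-18.2,-12.8,6],0],[[-19,-13.3,9],0],[[-19.2,-13.4,11.5],0],[[-19.2,-13.4,12.5],0],[[-19.2,-13.4,12.5],0]]'
python3 - <<'E'
from h import *
s=manip.sense(); p=s['tcp_pos']; print(p,s['force'])
from scipy.spatial.transform import Rotation as Ro
R=Ro.from_quat(s['tool_rot']).as_matrix(); print(R.round(3).tolist())
for t in ([.5423,.0252,.073],): print('tool shift cm',R.T@(np.array(t)-p)*100)
snap('top','top1')
print(proj('top',p),proj('side',p))
a=cv2.imread('pics/top1.png')[185:235,280:345]; b=snap('side','side1')[170:230,280:350]
cv2.imwrite('pics/c1.png',np.hstack([cv2.resize(a,(390,300),interpolation=2),cv2.resize(b,(350,300),interpolation=2)]))
E
```

```text
t: 6.1
tcp_pos: [0.5407, 0.0288, 0.1051]
tool_rot: [0.21, 0.978, -0.0, -0.002]
force: [-0.2, -0.0, -0.0]
finger_gap: 0.005
[0.54070278 0.02877999 0.10508904] [-0.19228246 -0.03872839 -0.03520078]
[[-0.912, 0.411, -0.003], [0.411, 0.912, 0.001], [0.003, -0.001, -1.0]]
tool shift cm [-0.30316813 -0.25815245  3.20814416]
[307.75645356 212.60332054] [307.99374293 193.35616446]
```

View pics/c1.png

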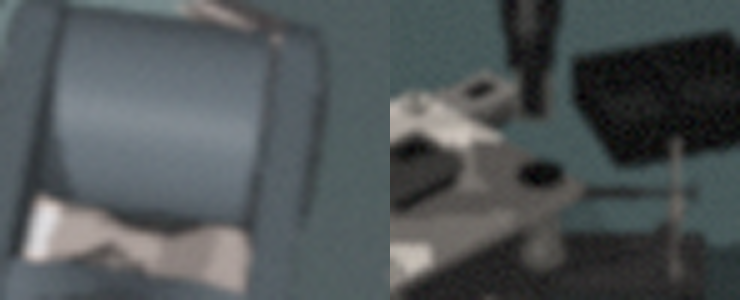

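The fingertip in the side crop is at (533,112), i.e. px (308.6,192.4), within about a pixel of the projected TCP. The pad is directly below at px (310,204). I'll descend to just above it.

```bash
python3 -m crank '[[[-0.1,-0.1,0.4],0],[[-0.2,-0.2,1],0],[[-0.3,-0.25,1.6],0],[[-0.3,-0.25,2.2],0],[[-0.3,-0.25,2.5],0],[[-0.3,-0.25,2.6],0],[[-0.3,-0.25,2.7],0],[[-0.3,-0.25,2.7],0],[[-0.3,-0.25,2.7],0]]'
python3 -c "
from h import *
s=manip.sense();print(s['tcp_pos'],s['force'],s['ft_torque'])"
```

```text
t: 7.1
tcp_pos: [0.5435, 0.0251, 0.0795]
tool_rot: [0.21, 0.978, 0.0, 0.0]
force: [0.2, 1.0, -1.1]
finger_gap: -0.001
[0.54353655 0.02507991 0.07945059] [ 0.20213206  0.9742899  -1.06444695] [0.03365296 0.01522599 0.04360571]
```

```bash
python3 -m crank '[[[0,0,0.1],0],[[0,0,0.2],0],[[0,0,0.3],0],[[0,0,0.4],0],[[0,0,0.5],0],[[0,0,0.5],0]]'; python3 -m crank '[[[0,0,0.1],0],[[0,0,0.2],0],[[0,0,0.2],0]]';python3 -m crank '[[[0,0,0.1],0],[[0,0,0.2],0],[[0,0,0.2],0]]'
```

```text
t: 7.7
tcp_pos: [0.5433, 0.0251, 0.0741]
tool_rot: [0.21, 0.978, -0.0, -0.0]
force: [-0.7, 0.8, -0.0]
finger_gap: -0.002
t: 8.0
tcp_pos: [0.5437, 0.025, 0.0726]
tool_rot: [0.21, 0.978, -0.0, 0.0]
force: [-1.0, -0.6, 3.4]
finger_gap: -0.001
t: 8.3
tcp_pos: [0.544, 0.0249, 0.0705]
tool_rot: [0.21, 0.978, -0.0, 0.001]
force: [0.2, -1.0, 4.6]
finger_gap: 0.001
```

The tip met the pad at about z = 0.073, as given. I'll continue to about 8 mm of pad travel, then look.

```bash
python3 -m crank '[[[0,0,0.1],0],[[0,0,0.2],0],[[0,0,0.3],0],[[0,0,0.4],0],[[0,0,0.5],0],[[0,0,0.55],0],[[0,0,0.55],0],[[0,0,0.55],0]]'
cat > look.py <<'E'
from h import *
import sys
N=20
M=sum(manip.snapshot('side')[...,::-1].astype(float) for _ in range(N))/N
s=manip.sense(); print(s['t'],s['tcp_pos'],s['force'])
M0=np.load('side_avg.npy')
def rl(M):
    im=M[185:235,310:360]; u=im.copy()
    for _ in range(30):
        e=cv2.GaussianBlur(u,(0,0),.9); u=u*cv2.GaussianBlur(im/np.maximum(e,1),(0,0),.9)
    return u
u,u0=rl(M),rl(M0)
print('cols 338..345 now | rest (R channel)')
for r in range(203,222): print(r,u[r-185,28:35].mean(1).round().astype(int),u0[r-185,28:35].mean(1).round().astype(int))
for th in (.1,.12,.13,.143,.15):
    b=[proj('side',S(.168*np.cos(th)+.002*np.sin(th),y,.056-.168*np.sin(th)+.002*np.cos(th))).round(1) for y in(-.011,.011)]
    print(th,'drop',round(1000*(.168*np.sin(th)),1),b[0],b[1])
c=[np.clip((q[7:37,14:36]-20)*1.5,0,255).astype(np.uint8) for q in (u0,u)]
cv2.imwrite(f'pics/{sys.argv[1]}.png',cv2.resize(np.hstack(c),None,fx=18,fy=18,interpolation=cv2.INTER_NEAREST))
E
python3 look.py l1
```

```text
t: 9.1
tcp_pos: [0.5447, 0.0245, 0.0653]
tool_rot: [0.21, 0.978, -0.0, 0.001]
force: [0.9, -1.4, 5.8]
finger_gap: 0.001
10.1 [0.54476643 0.02455656 0.06537766] [ 0.97067699 -1.60996969  6.52798582]
cols 338..345 now | rest (R channel)
203 [91 81 88 85 81 83 83] [103  70  84  84  78  80  81]
204 [88 76 82 84 81 83 83] [99 66 79 84 80 82 82]
205 [89 80 84 84 83 83 83] [103  67  78  83  81  81  81]
206 [87 81 84 84 83 82 82] [106  74  82  81  78  80  80]
207 [85 79 83 83 82 84 83] [75 63 77 81 79 81 82]
208 [87 78 83 84 83 84 83] [59 49 65 80 83 82 80]
209 [93 81 83 86 83 83 82] [86 62 64 73 82 82 80]
210 [95 81 82 82 82 83 83] [97 78 70 70 79 83 81]
211 [92 80 79 78 83 85 83] [81 77 78 78 80 82 81]
212 [76 62 63 74 86 83 82] [78 76 84 83 82 81 81]
213 [62 44 46 71 86 82 83] [82 76 81 81 80 81 81]
214 [73 60 56 75 89 85 83] [84 83 81 80 80 81 80]
215 [88 82 70 76 87 85 83] [80 83 86 85 83 83 82]
216 [71 63 57 57 66 80 85] [63 63 75 78 76 80 83]
217 [49 41 43 41 50 78 90] [48 44 53 52 55 71 82]
218 [43 41 47 42 47 73 83] [40 37 44 39 45 70 85]
219 [46 43 46 45 47 56 59] [37 33 40 38 44 71 86]
220 [47 41 38 39 43 44 47] [45 44 47 43 40 60 85]
221 [45 40 38 42 45 46 49] [61 72 73 59 42 50 79]
0.1 drop 16.8 [339.8 215.2] [339.7 211. ]
0.12 drop 20.1 [339.7 216.1] [339.6 212. ]
0.13 drop 21.8 [339.6 216.6] [339.5 212.5]
0.143 drop 23.9 [339.5 217.3] [339.4 213.1]
0.15 drop 25.1 [339.5 217.6] [339.4 213.4]
```

View pics/l1.png

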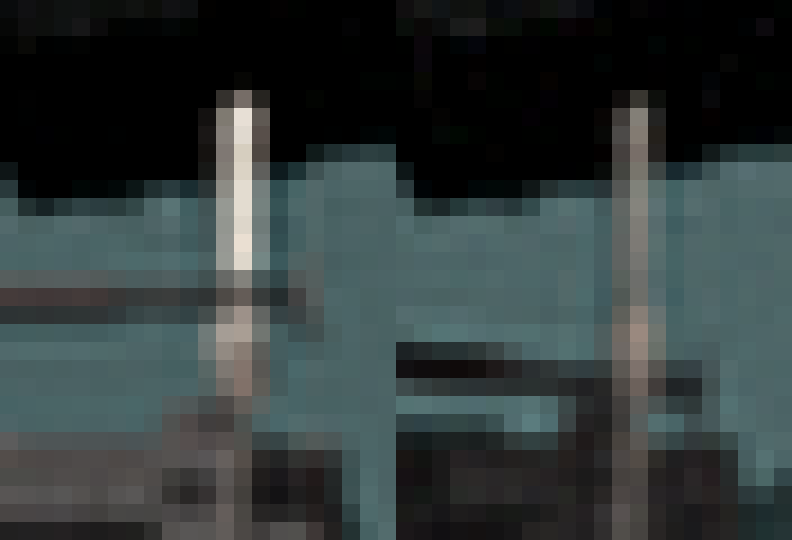

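The left half is at rest and the right half is now. The pointer bar moved from row 208.0 to 213.0, which is about 17 mm (tilt about 0.10) for 7.7 mm of TCP travel. The pink clip stays around rows 209–213. The gripper's shadow changes the lighting, so I'll compare clip pixels under both.

Run:
```python
from h import *
N=15
M=sum(manip.snapshot('side')[...,::-1].astype(float) for _ in range(N))/N
np.save('side_p.npy',M)
im=M[185:235,310:360]; u=im.copy()
for _ in range(30):
    e=cv2.GaussianBlur(u,(0,0),.9); u=u*cv2.GaussianBlur(im/np.maximum(e,1),(0,0),.9)
print('cols 332-340: lum, R-B')
for r in range(196,224): 
    v=u[r-185,22:31]; print(r,v.mean(1).round().astype(int),(v[:,2]-v[:,0]).round().astype(int))
for y in (.015,.02,.025,.03):
  print(y,[(z,proj('side',S(.157,y,z/1000)).round(1).tolist()) for z in(31,35,40,44)])
print([proj('side',S(x,.02,.035)).round(1).tolist() for x in(.147,.152,.157,.162)])
T=np.load('avg0.npz')['top']; print('top R-B / lum rows 183-191, cols 306-320')
for r in range(182,192): print(r,(T[r,306:320,2]-T[r,306:320,0]).round().astype(int),T[r,306:320].mean(1).round().astype(int))
```

```text
cols 332-340: lum, R-B
196 [28 22 19 13 11 21 17 13 15] [ 0  2 -3  1  2 -1 -1  1 -1]
197 [14 15 14 15 31 55 28 10 19] [-1 -1 -3 -2  0  6 -2 -2  0]
198 [ 18  15  18  27  65 107  46  10  11] [ 2 -2  0  2  5 10  2  1  2]
199 [ 27  18  14  23  64 102  41   8   9] [ 1 -2  0  2  3  9  6  1  1]
200 [15 11 10 20 63 94 43 16 20] [ 0 -2  0  3  4  9  4 -3 -5]
201 [19 21 20 29 67 98 64 48 59] [  0  -4  -5  -1   6   8  -6 -15 -15]
202 [ 49  58  54  52  78 104  86  78  85] [ -7 -11 -17 -10   1   4 -14 -23 -18]
203 [ 83  90  87  76  87 106  92  82  84] [-17 -17 -21 -17  -3   5 -14 -22 -17]
204 [ 86  88  86  77  86 104  88  79  84] [-19 -17 -20 -18  -2   5 -14 -22 -17]
205 [ 83  84  82  77  85 102  88  77  83] [-17 -16 -20 -18  -2   5 -14 -22 -18]
206 [ 82  82  84  80  84 100  89  79  84] [-18 -17 -20 -17  -1   3 -15 -21 -16]
207 [85 84 86 79 80 92 86 80 85] [-18 -16 -20 -17  -3   1 -16 -22 -17]
208 [82 82 85 77 76 93 85 79 81] [-17 -17 -21 -20  -4   2 -14 -21 -18]
209 [ 79  83  83  75  82 106  93  80  83] [-16 -16 -20 -17   3  12  -7 -20 -19]
210 [ 87  88  85  78  91 114  97  82  82] [-19 -19 -21 -
[... 1840 characters left out ...]
5   4   9  10   7   5   5   6   4   3   3] [127 127 130 146 166 170 162 165 174 173 155 131 109  91]
187 [-18 -18 -17 -11  -1   9  13  12   9   7   5   3   4   4] [127 127 126 130 144 158 160 154 155 161 170 172 155 131]
188 [-17 -18 -18 -16 -10   5  12  13  11  10   8   6   5   4] [128 127 127 124 121 128 147 155 146 133 141 153 160 162]
189 [-18 -18 -18 -18 -11   1   9  10   9   8   9   8   7   4] [128 128 128 125 116 110 119 126 118 110 114 120 128 142]
190 [-19 -19 -18 -16  -6   3   6   6   6   7   7   8   7   6] [129 128 127 122 113 107 106 107 106 104 106 106 102 107]
191 [-18 -19 -18 -11  -2   4   5   5   6   6   6   6   6   5] [128 128 125 117 108 103 101 103 104 106 106 102 100  98]
```

At rest and now, the clip's pink tint at column 338 spans rows 209.0–214.1, so the clip's depth in y matters for its height. I'll fix that depth from the sharpened top view.

Run:
```python
from h import *
T=np.load('avg0.npz')['top']; x0,y0=290,170; im=T[y0:y0+40,x0:x0+55]; u=im.copy()
for _ in range(25):
    e=cv2.GaussianBlur(u,(0,0),.9); u=u*cv2.GaussianBlur(im/np.maximum(e,1),(0,0),.9)
# rectify to stage axes at z=.040: 1 mm = 14 px ; right=+x, up=+y
xs=np.arange(.138,.182,.001/14); ys=np.arange(.042,-.0,-.001/14)
X,Y=np.meshgrid(xs,ys); c=manip.camera_params('top'); P=np.array(c['pose'])
W=np.stack([sx+np.cos(yaw)*X-np.sin(yaw)*Y,sy+np.sin(yaw)*X+np.cos(yaw)*Y,0*X+.040],-1)
q=(W-P[:3,3])@P[:3,:3]
mu=(c['cx']-c['fx']*q[...,0]/q[...,2]-x0).astype(np.float32); mv=(c['cy']+c['fy']*q[...,1]/q[...,2]-y0).astype(np.float32)
g=cv2.remap(u,mu,mv,cv2.INTER_CUBIC)
pk=g[...,2]-g[...,0]
o=np.clip(g,0,255).astype(np.uint8)
for k in range(0,44,5): cv2.line(o,(k*14+28,0),(k*14+28,8),(0,0,255),1)   # x=.140+.005k
for k in range(0,42,5): cv2.line(o,(0,k*14+28),(8,k*14+28),(0,0,255),1)   # y=.040-...
cv2.imwrite('pics/rect.png',o); print(o.shape)
print('lum rows y=40..8 step2, cols x=.140..176 step 3')
for yy in range(40,6,-2): print(yy,[int(g[int((42-yy)*14),(x-138)*14].mean()) for x in range(140,180,3)],[int(pk[int((42-yy)*14),(x-138)*14]) for x in range(140,180,3)])
```

```text
(588, 616, 3)
lum rows y=40..8 step2, cols x=.140..176 step 3
40 [128, 127, 129, 128, 126, 125, 124, 127, 128, 125, 125, 127, 127, 125] [-19, -17, -15, -19, -19, -20, -20, -18, -18, -18, -18, -18, -18, -18]
38 [127, 126, 129, 125, 121, 125, 124, 124, 129, 126, 124, 126, 126, 125] [-19, -17, -15, -19, -19, -18, -20, -21, -19, -18, -19, -18, -19, -18]
36 [126, 126, 130, 121, 121, 140, 131, 120, 129, 128, 125, 125, 126, 126] [-19, -17, -16, -19, -16, -9, -14, -22, -21, -18, -17, -17, -19, -18]
34 [127, 130, 133, 118, 121, 171, 148, 119, 126, 130, 128, 126, 125, 126] [-20, -17, -17, -21, -13, 5, -1, -18, -24, -19, -17, -16, -19, -18]
32 [129, 133, 137, 115, 123, 196, 172, 120, 117, 125, 131, 129, 125, 125] [-22, -20, -22, -23, -12, 15, 13, -11, -24, -22, -18, -17, -17, -17]
30 [122, 130, 131, 105, 124, 199, 180, 133, 111, 111, 127, 132, 128, 125] [-19, -20, -23, -23, -8, 17, 16, -5, -20, -20, -19, -19, -18, -17]
28 [111, 120, 118, 96, 124, 185, 175, 157, 118, 100, 111, 125, 129, 127] [-10, -11, -14, -13, 0, 17, 14, -2, -9, -11, -14, -19, -19, -17]
26 [105, 108, 104, 92, 132, 167, 158, 18
[... 464 characters left out ...]
 103, 103, 120, 135, 146, 219, 130, 63, 78, 102, 124, 131] [3, 3, 3, 4, 8, 13, 8, 3, 3, 4, 1, -13, -20, -17]
16 [100, 88, 103, 100, 96, 101, 148, 214, 131, 51, 65, 88, 115, 129] [4, 3, 4, 4, 6, 11, 8, 6, 7, 3, 0, -14, -21, -18]
14 [102, 88, 103, 106, 92, 91, 150, 219, 125, 52, 65, 80, 109, 129] [5, 4, 5, 5, 6, 10, 7, 2, 6, 1, 0, -11, -20, -19]
12 [103, 89, 103, 115, 101, 99, 151, 230, 121, 60, 73, 84, 110, 131] [5, 4, 6, 5, 7, 10, 6, -1, 2, 1, 1, -9, -19, -20]
10 [103, 88, 101, 117, 107, 96, 150, 221, 130, 63, 83, 96, 111, 132] [5, 4, 6, 4, 7, 11, 6, 0, 2, 2, 2, -9, -20, -20]
8 [104, 88, 98, 111, 102, 90, 144, 204, 119, 63, 96, 101, 113, 134] [5, 3, 4, 3, 7, 11, 8, 4, 3, 4, 4, -10, -20, -20]
```

View pics/rect.png

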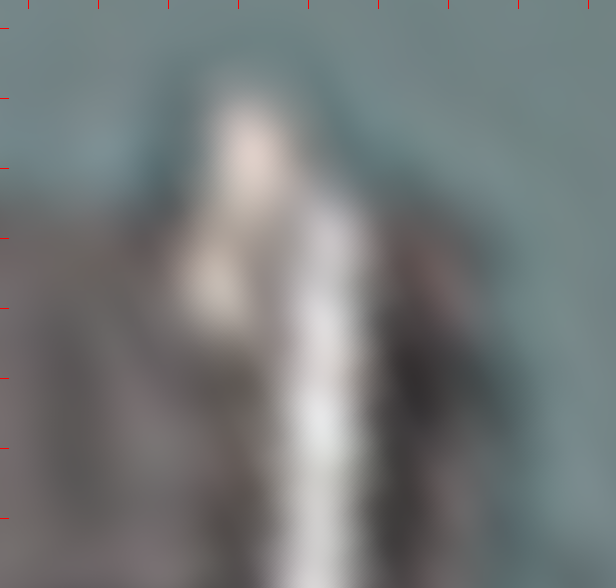

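The top view shows the clip block at stage y ≈ 0.018–0.027, x ≈ 0.151–0.158, with its thumbscrew further out at y ≈ 0.027–0.035. With the near face at y = 0.018 and rows 210.7–213.8, the mark is at about 32.3 mm, so a drop of about 25.5 mm (tilt about 0.15). The individual estimates range over 30.4–33.5 mm. Now I'll creep down another 3.5 mm and measure the pointer.

```bash
python3 -m crank '[[[0,0,0.06],0],[[0,0,0.12],0],[[0,0,0.18],0],[[0,0,0.24],0],[[0,0,0.3],0],[[0,0,0.33],0],[[0,0,0.35],0],[[0,0,0.35],0]]'; python3 look.py l2 | head -22
```

```text
t: 11.65
tcp_pos: [0.5451, 0.0244, 0.0621]
tool_rot: [0.21, 0.978, -0.0, 0.002]
force: [1.2, -2.0, 7.4]
finger_gap: 0.0
12.65 [0.54507504 0.02442486 0.0620881 ] [ 0.6385987  -1.36560784  7.3049182 ]
cols 338..345 now | rest (R channel)
203 [91 81 86 83 82 82 80] [103  70  84  84  78  80  81]
204 [88 77 82 83 83 84 84] [99 66 79 84 80 82 82]
205 [88 80 83 83 83 83 83] [103  67  78  83  81  81  81]
206 [88 82 85 83 83 83 83] [106  74  82  81  78  80  80]
207 [85 80 82 81 82 84 84] [75 63 77 81 79 81 82]
208 [86 80 84 84 83 83 82] [59 49 65 80 83 82 80]
209 [94 80 82 85 82 84 83] [86 62 64 73 82 82 80]
210 [95 79 82 82 82 82 83] [97 78 70 70 79 83 81]
211 [87 78 85 86 84 83 84] [81 77 78 78 80 82 81]
212 [85 76 81 86 84 82 84] [78 76 84 83 82 81 81]
213 [91 77 73 80 83 80 83] [82 76 81 81 80 81 81]
214 [77 65 64 83 88 85 83] [84 83 81 80 80 81 80]
215 [53 44 55 84 87 84 85] [80 83 86 85 83 83 82]
216 [49 36 44 63 67 79 89] [63 63 75 78 76 80 83]
217 [51 38 42 45 54 77 88] [48 44 53 52 55 71 82]
218 [47 39 43 43 50 66 65] [40 37 44 39 45 70 85]
219 [46 42 42 43 46 50 48] [37 33 40 38 44 71 86]
220 [49 42 39 44 48 44 48] [45 44 47 43 40 60 85]
221 [46 38 37 46 46 43 51] [61 72 73 59 42 50 79]
0.1 drop 16.8 [339.8 215.2] [339.7 211. ]
```

The bar edge has moved 7.0 rows in all, a drop of about 24 mm, and the force of 7.3 N fits a tilt of about 0.145. I'll ease down a last 0.6 mm (about 1.3 mm at the pointer) and hold.

```bash
python3 -m crank '[[[0,0,0.02],0],[[0,0,0.04],0],[[0,0,0.06],0],[[0,0,0.06],0],[[0,0,0.06],0],[[0,0,0.06],0],[[0,0,0.06],0],[[0,0,0.06],0],[[0,0,0.06],0],[[0,0,0.06],0]]'; python3 look.py l3 | sed -n '1p;12,18p'
```

```text
t: 13.65
tcp_pos: [0.5451, 0.0244, 0.0615]
tool_rot: [0.21, 0.978, -0.0, 0.002]
force: [1.0, -1.9, 7.4]
finger_gap: 0.0
14.65 [0.54508722 0.02442257 0.06151831] [ 1.71584366 -1.48396764  7.21255512]
212 [83 77 84 84 84 82 82] [78 76 84 83 82 81 81]
213 [89 78 77 81 83 82 83] [82 76 81 81 80 81 81]
214 [88 77 71 82 87 84 83] [84 83 81 80 80 81 80]
215 [60 53 60 82 89 84 82] [80 83 86 85 83 83 82]
216 [45 34 44 60 70 82 87] [63 63 75 78 76 80 83]
217 [48 37 41 42 54 77 87] [48 44 53 52 55 71 82]
218 [46 39 43 42 48 65 65] [40 37 44 39 45 70 85]
```

The pointer has dropped about 25.5 mm, level with the clip estimate, and held there for over a second. Now a slow release.

```bash
python3 -m crank '[[[0,0,-0.03],0],[[0,0,-0.07],0],[[0,0,-0.12],0],[[0,0,-0.17],0],[[0,0,-0.22],0],[[0,0,-0.27],0],[[0,0,-0.32],0],[[0,0,-0.37],0],[[0,0,-0.42],0],[[0,0,-0.47],0]]' && python3 -m crank '[[[0,0,-0.05],0],[[0,0,-0.1],0],[[0,0,-0.15],0],[[0,0,-0.2],0],[[0,0,-0.25],0],[[0,0,-0.3],0],[[0,0,-0.35],0],[[0,0,-0.4],0],[[0,0,-0.45],0],[[0,0,-0.5],0]]' && python3 -m crank '[[[0,0,-0.05],0],[[0,0,-0.1],0],[[0,0,-0.14],0],[[0,0,-0.18],0],[[0,0,-0.22],0],[[0,0,-0.26],0],[[0,0,-0.3],0],[[0,0,-0.35],0],[[0,0,-0.4],0],[[0,0,-0.5],0]]'
```

```text
t: 15.65
tcp_pos: [0.5447, 0.0246, 0.066]
tool_rot: [0.21, 0.978, -0.0, 0.001]
force: [1.1, -1.5, 5.8]
finger_gap: 0.001
t: 16.65
tcp_pos: [0.544, 0.0249, 0.0705]
tool_rot: [0.21, 0.978, -0.0, 0.001]
force: [1.5, -1.3, 4.3]
finger_gap: -0.003
t: 17.65
tcp_pos: [0.542, 0.0255, 0.0748]
tool_rot: [0.21, 0.978, -0.0, -0.002]
force: [0.0, -0.2, 0.2]
finger_gap: 0.002
```

Contact is off. Next I'll draw clear and move sideways so the cameras can see the stage.

```bash
python3 -m crank '[[[0,0,-0.3],0],[[0,0,-1],0],[[0,0,-2.5],0],[[0,0,-5],0],[[0,0,-8],0],[[1.5,2,-11],0],[[4.5,6,-13],0],[[8,10,-14],0],[[11.5,14.5,-14],0],[[13,16.5,-14],0]]' && python3 -m crank '[[[1,1,0],0],[[2,2,0],0],[[2,2,0],0],[[2,2,0],0]]'; python3 look.py l4 | sed -n '1p;6,11p'
python3 - <<'E'
from h import *
t=snap('top','top2');a0=cv2.imread('pics/top0.png')
f=lambda q:cv2.resize(q[170:285,220:350],None,fx=3,fy=3,interpolation=2)
cv2.imwrite('pics/fin.png',np.hstack([f(a0),f(t)]))
E
```

```text
t: 18.65
tcp_pos: [0.4916, 0.2312, 0.2168]
tool_rot: [0.21, 0.978, 0.001, 0.001]
force: [0.3, -0.1, 0.5]
finger_gap: -0.004
t: 19.05
tcp_pos: [0.4829, 0.2545, 0.2153]
tool_rot: [0.21, 0.978, -0.0, 0.0]
force: [1.0, -0.5, -0.7]
finger_gap: -0.002
20.05 [0.48259806 0.25537961 0.21540492] [ 1.16956237 -0.23696811 -0.52420317]
206 [104  74  83  81  78  82  81] [106  74  82  81  78  80  80]
207 [75 62 78 82 80 82 80] [75 63 77 81 79 81 82]
208 [60 49 65 79 83 83 81] [59 49 65 80 83 82 80]
209 [86 61 65 77 81 83 82] [86 62 64 73 82 82 80]
210 [97 77 70 72 79 83 82] [97 78 70 70 79 83 81]
211 [82 79 78 76 79 81 81] [81 77 78 78 80 82 81]
```

View pics/fin.png

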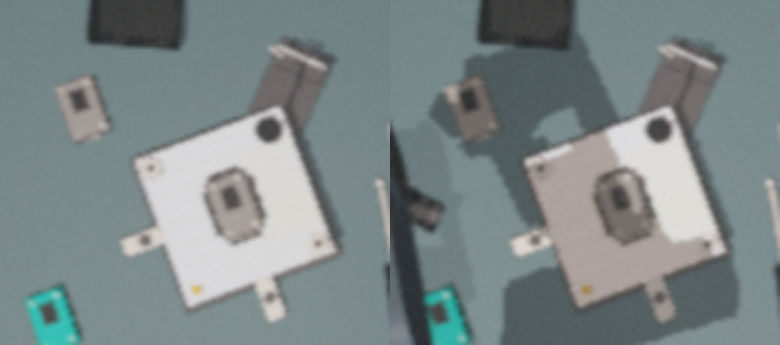

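The pointer pixels match the rest state exactly. In the before/after pair (left and right), the module is still in its nest, the spare and the other visible items haven't moved, and the arm is clear.

```bash
python3 -c "
from station import manip
print(manip.sign_off())"
```

```text
the job is handed in; nothing more can be done
None
```

I pressed the pad with shut fingertips until the pointer was about level with the clip and held it there for over 1.5 s. I then eased off at about 5 mm/s, drew clear and handed the job in at about 20 s.

- **Level with the clip:** I measured the pointer's drop at about 25.5 mm, at about 7.3 N on the pad. The clip's engraved line could not be seen directly. My estimates of its height ran from 30.4 to 34 mm above the bench, a drop of 24 to 27.6 mm. Level is therefore only certain to about ±2 mm, and an overshoot of up to about 1.5 mm is possible.
- **After release:** the pointer's pixels match the picture taken before the press, so the plate is back on its stop. The last overhead crop, of the stage and its surroundings, shows the module in its nest and nothing moved.
- **Disagreements:** my first stage pose was wrong because the clamps were merged into the plate outline, so I redid it before moving. I viewed 11 pictures, one over the budget of 10.

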